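# Wedge the mixer's sprung catch open and take the sample pot out

### The arm

A 6-joint arm with a two-finger parallel gripper is mounted at the origin on a cart in front of the work surface, level with it; the furniture and walls round the work are solid. World frame = base frame: x ahead of the robot, y to its left, z up, the work surface at z = 0. Lengths are in m, angles in rad, forces in N, time in s.
With the tool pointing down it reaches from about 0.325 to 0.9 m from the base axis. Payload 6.1 kg.
Tool frame: the origin (TCP) lies midway between the tips of the shut fingers; the grasp point (between the pads) lies 19 mm behind it; z points along the fingers, y is the line along which they close (so a half turn about z gives the same grasp; the last joint's range is limited). The gripper opens to 85 mm and grips with 20 to 120 N. Pads are 22 mm wide; open, the fingers measure 114 mm over their backs; the gripper's body (76 mm by 85 mm) begins 54 mm behind the grasp point. The pads swing forward as they close: fully open they stand 13 mm farther back than shut.
Start: joints at [-1.292, 0.22, 1.526, -0, 1.395, -0.126], TCP at [0.246, -0.574, 0.231] pointing down, gripper open.
Joint ranges: [-2.98, 2.98], [-0.91, 2.08], [0.09, 2.57], [-1.24, 4.39], [0.2, 2.65], [-2.68, 2.68]. Speed limits (rad/s): [2.57, 2.57, 3.01, 3.14, 3.14, 3.14].

### API

Orientations are given as [roll, pitch, yaw] about the fixed x, y, z axes, in that order (R = Rz(yaw) Ry(pitch) Rx(roll)).
In Python, from plant import movep, move_l, set_joints, gripper_to, hold, inverse_kinematics, observe, get_image, get_calibration, Unreachable, job_done gives the robot as it stands. Calls block until the motion is done:
- movep(position, orientation): joint-space move of the TCP to a pose.
- move_l(position, feed=0.15, rotation=None, max_force=None): straight line of the TCP; rotation=None keeps the orientation; feed is the mean speed in m/s. With max_force (N) it stops when the force on the tool has changed by that much, and returns True; else False.
- set_joints(angles): joint-space move.
- gripper_to(opening, f_grip=None): finger opening in m; f_grip is the grip in N (None keeps the last); returns when the fingers have stopped.
- hold(seconds).
- inverse_kinematics(position, orientation): joint angles nearest the present ones, or None.
- observe(): the state.
- get_image(name): name is "scene" or "top" or "wrist"; returns (picture, depth): 384x512x3 uint8, red, green, blue; 384x512 float32, m along the optical axis (not along the pixel's ray), 0 where there is no reading.
- get_calibration(name): a dict with "intrinsics" (3x3 intrinsics, pixels), "dist_coeffs" ([k1, k2, p1, p2, k3] as OpenCV has them; the pictures are not rectified), "world_from_camera" (4x4, takes a point from camera to world coordinates). Camera axes: x right, y down, z forward; pixel columns grow to the right and rows downward; lengths in m; the calibration is good to about 2 mm. A picture is of the moment at which its call begins: read the wrist's pose just before it. get_calibration takes no time and is no camera call; for the wrist camera it gives the pose at the moment of the call.
A pose or a line that the arm cannot do raises Unreachable and nothing moves.
- job_done(): hands the job in; it is judged then, once.
The state is a dict: "time_s": time; "q": joint angles; "joint_velocities": joint speeds; "joint_torque": joint torques, N m; "eef_pos": TCP position; "tcp_rot": TCP orientation; "ft_force": force on the tool from outside, world axes, zero at the start; "torque": the same for the moment, N m; "opening": finger opening in m; "grasp_force": force on a finger pad.
Only numpy, scipy, OpenCV 4.12 (cv2) and the standard library are available. Lean on these libraries where they do the work, as an engineer would, in place of code of your own. Each camera call takes 0.05 s, during which the arm holds its last target. There are 200 camera calls.

### The job

Take the red-lidded sample pot out of the sloping-top mixer and stand it upright in the reagent tray with the bottles; set it down, do not drop it. The mixer's sprung catch hooks over the pot's lid and you have only one hand, so first push the orange wedge under the red bar of the release lever at the mixer's side and leave it there holding the catch open, both while you draw the pot out and afterwards. Do not knock or shift the other pot, the bottles or the dish.

Things in the scene. Friction and masses are not known exactly. Their poses are not given: they have to be found in the camera images.
- mixer: Bench mixer for one pot, fixed: white housing, grey side cheeks, sloping aluminium deck; 143 long (x), 116 wide (y), 115 high. Origin: centre of its underside, on the table; x to its back, y to its left, z up; front (knob, switch) at x -71. The deck's front edge is at x -70, z 40; from there it rises to the back at 35 degrees; its outward normal is (-0.574, 0, 0.819). Cheeks stand 3 above the deck.
- nest (a point): Centre of the nest's mouth on the deck surface (axes as mixer). The nest is a round hole 48 wide, 26 deep, square to the deck. The pot in it leans 35 degrees from vertical towards the mixer's front and can only be drawn out along the deck's outward normal; the nest guides it over the first 26 of travel.
- catch (a joint): Sprung catch, rad: 0 closed; grows as the lever's red bar is lifted; stop at 0.25. A steel hook 20 wide (y) on the pot's uphill side reaches over the lid's edge by about 10, 1.5 above the lid; its top is 47 off the deck. Clear of the lid from 0.13 on; about 0.16 with the bar on the wedge's flat top. It springs back: 2 N lifts the bar at first, 4.5 N at 0.16. Pulling the pot does not open it.
- lever_tip (a point): Centre of the red bar on the release lever's end: round, 12 thick, along the mixer's y from y 63 to 105 (mixer frame; left cheek at 58), 15 ahead of the mixer's front. Axes turn with the catch. When closed its underside is 10 above the free table below it. The lever runs from the bar's inner end (y 63 to 70) back and up to a pivot 110 behind the bar, 40 high. Lifting the bar opens the catch.
- wedge_grip (a point): Orange wedge lying on the table, 126 long, 24 wide (y), 70 g. Point: centre of its raised grip block (30 long, 24 wide, 38 high), 19 above the table; x points along the wedge to its thin tip, z up. Along x from here: block -15 to 15, flat top 28 high from 15 to 45, straight ramp down to 4 high at 110, tip at 111. Push it tip first, along the mixer's +x, under the red bar.
- wedge_land (a point): Middle of the wedge's flat top, 28 above its underside, 30 ahead of wedge_grip along the wedge's x. With the bar resting on this flat the wedge stays by itself.
- red_pot_center (a point): Sample pot with red screw lid: white body up to 44 wide, lid 52 wide and 15 high, 59 high overall, 70 g. Point: on its axis half-way up; z along its axis to the lid. In the nest this point is about 3.5 above the deck along its normal; the lid spans 18 to 33 above the deck and is free at its left and right (mixer's y), with the hook on its uphill side.
- tray: White reagent tray, fixed: 178 (x) x 248 (y) x 30 high, walls 3 thick, floor 3 above the table. Origin: centre of its underside; x, y along its sides, z up. Two bottles and a pot stand where y is above 0; the end with y below 0 is empty, its middle at x 0, y -60.
- yellow_pot: Bystander in the tray: sample pot with yellow lid, 52 wide, 59 high; origin at the centre of its underside.
- stain_purple: Bystander in the tray: amber dropper bottle, 40 wide, 108 high; origin at the centre of its underside.
- stain_green: Bystander in the tray: amber dropper bottle, 40 wide, 108 high; origin at the centre of its underside.
- petri_dish: Bystander on the table, ahead and to the right of the mixer: round dish 56 wide, 15 high; origin at the centre of its underside.

How it is judged:
On the way, in this order (a step that is already met when the one before it is completed fails the run):
1. the wedge, let go of, holds the catch open (value of joint catch above 0.13 rad and horizontal distance between wedge_land and lever_tip below 0.04 m and contact force between each of the fingers, the arm and wedge below 0.2 N and distance between red_pot_center and nest below 0.02 m), for 0.3 s.
2. the pot is drawn out of the nest while the wedge holds the catch open (value of joint catch above 0.13 rad and horizontal distance between wedge_land and lever_tip below 0.04 m and distance between red_pot_center and nest above 0.045 m), for 0.1 s.
At the end, for the whole second after the job is handed in: the red-lidded pot stands upright (within 7 degrees, lid up) and at rest on the tray's floor, the wedge still lies under the lever's bar (land within 40 mm of it) and holds the catch open (joint above 0.13 rad) (value of joint catch above 0.13 rad and horizontal distance between wedge_land and lever_tip below 0.04 m and x of red_pot_center in the frame of tray between -0.065 and 0.065 m and y of red_pot_center in the frame of tray between -0.1 and 0.1 m and z of red_pot_center in the frame of tray between 0.025 and 0.038 m and angle between red_pot_center's own z axis and vertical below 0.12 rad and linear speed of red_pot below 0.03 m/s and velocity of joint catch below 0.05 rad/s); the robot touches nothing.
It fails at once if the pot was let go more than 3 cm above the tray's floor (contact force between the fingers and red_pot below 0.02 N and horizontal distance between red_pot_center and nest above 0.1 m and z of red_pot_center in the frame of tray above 0.065 m).
It fails at once if a bystander (yellow pot, dropper bottle or dish) was shifted by more than 3 cm or tipped over (distance of any of yellow_pot, stain_purple, stain_green, petri_dish from where it was at the start of the episode above 0.03 m or angle between any of yellow_pot, stain_purple, stain_green, petri_dish's own z axis and vertical above 0.5 rad).
It also fails if it takes over 58 s, if anything falls off the work surface, if the arm or the gripper's body presses on something with over 40 N, if the wrist force passes 120 N, or if a joint passes its speed limit or range.

## Working session

There is one attempt and no reset: what is moved stays moved. The work goes in short steps, each a Python script; the robot and the scene stay as the last script left them, time stands still between calls to the robot, and variables do not carry over. Pictures are saved under pics/ and viewed, at most 10 in all, crops included, and the job is handed in when it is done.

```bash
mkdir -p pics; ls; cat > h.py <<'E'
import numpy as np, cv2
from plant import *
def snap(name):
    c=get_calibration(name); im,d=get_image(name); return im,d,c
def cloud(d,c):
    K=np.array(c["intrinsics"]);D=np.array(c["dist_coeffs"]);T=np.array(c["world_from_camera"])
    h,w=d.shape
    u,v=np.meshgrid(np.arange(w),np.arange(h))
    p=cv2.undistortPoints(np.stack([u,v],-1).reshape(-1,1,2).astype(np.float64),K,D).reshape(h,w,2)
    P=np.dstack([p*d[...,None],d]).astype(float)
    W=P@T[:3,:3].T+T[:3,3]
    W[d<=0]=np.nan
    return W
E
python3 - <<'E'
from h import *
a=[]
for n in("scene","top"):
    im,d,c=snap(n); np.savez(n+"0.npz",im=im,d=d,W=cloud(d,c)); print(n,np.round(c["world_from_camera"],3).tolist())
    a.append(im)
cv2.imwrite("pics/scene0.png",a[0][...,::-1]);cv2.imwrite("pics/top0.png",a[1][...,::-1])
E
```

```text
pics
scene [[-0.733, -0.335, 0.592, -0.062], [-0.68, 0.372, -0.632, 0.745], [-0.008, -0.866, -0.5, 0.581], [0.0, 0.0, 0.0, 1.0]]
top [[0.027, -0.998, 0.063, 0.465], [-0.999, -0.028, -0.023, 0.14], [0.025, -0.062, -0.998, 1.159], [0.0, 0.0, 0.0, 1.0]]
```

View pics/scene0.png

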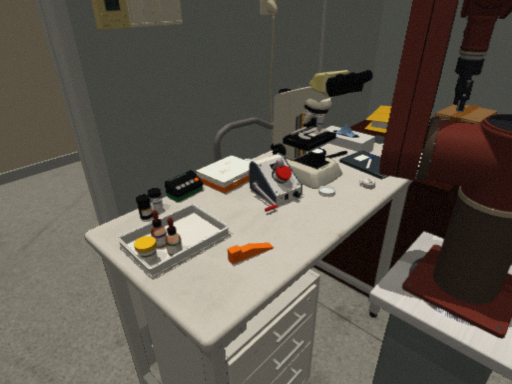

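View pics/top0.png

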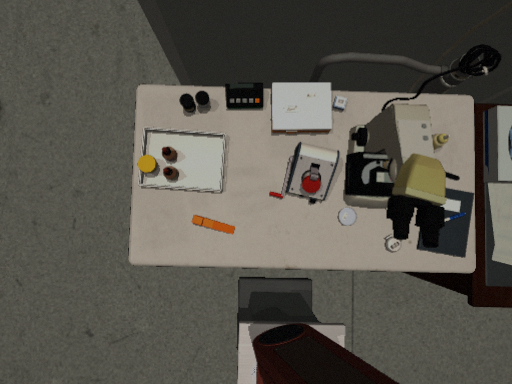

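The top view shows the wedge at (214,225) with its block at the left end, the red bar at (277,195), the pot lid at (312,185) in the mixer, and the tray at (183,161) with its empty end to the right. The petri dish is at (347,216).

```bash
cat > m.py <<'E'
from h import *
def seg(im,W,kind,box=None):
    hsv=cv2.cvtColor(im,cv2.COLOR_RGB2HSV); H,S,V=[hsv[...,i].astype(int) for i in range(3)]
    if kind=="orange": m=(H>=5)&(H<=16)&(S>200)&(V>120)
    if kind=="red": m=((H<5)|(H>174))&(S>170)&(V>90)
    if kind=="yellow": m=(H>20)&(H<32)&(S>150)&(V>120)
    m&=np.isfinite(W[...,0])&(W[...,2]>-.05)&(W[...,2]<.2)&(W[...,0]>.25)&(W[...,0]<.9)&(abs(W[...,1]-.15)<.55)
    return m
E
python3 - <<'E'
from m import *
for n in("scene","top"):
    z=np.load(n+"0.npz"); im,W=z["im"],z["W"]
    for k in("orange","red","yellow"):
        m=seg(im,W,k).astype(np.uint8)
        N,L,st,ce=cv2.connectedComponentsWithStats(m)
        for i in range(1,N):
            if st[i,4]<12: continue
            P=W[L==i]; 
            mn=np.median(P,0); rc=cv2.minAreaRect((P[:,:2]*1000).astype(np.float32))
            print(n,k,st[i].tolist(),"med",mn.round(3),"z5-95",np.percentile(P[:,2],[5,95]).round(3),"rect",np.round(rc[0],0),np.round(rc[1],0),round(rc[2],1))
            if k=="orange":
                hi=P[P[:,2]>.032]; print("   block",len(hi),hi.mean(0).round(4)," land", P[(P[:,2]>.024)&(P[:,2]<.031)].mean(0).round(4), "low",P[P[:,2]<.02].mean(0).round(4))
    # table height
    q=W[(abs(W[...,0]-.45)<.02)&(abs(W[...,1]-.1)<.05)]; print("table z",np.median(q[:,2]).round(4))
    # tray wall rims: z 0.024..0.036
    m=(W[...,2]>.022)&(W[...,2]<.037)&(W[...,1]>.25)&(W[...,1]<.56)&(W[...,0]>.5)&(W[...,0]<.78)&(im.min(-1)>120)
    P=W[m]; rc=cv2.minAreaRect((P[:,:2]*1000).astype(np.float32)); print("tray",len(P),np.round(rc,1) if 0 else rc)
    # housing: white/grey points of mixer z>.02
    m=(W[...,2]>.09)&(W[...,2]<.13)&(W[...,1]>-.1)&(W[...,1]<.25)&(W[...,0]>.4)&(W[...,0]<.75)
    P=W[m]; print("mixer top",cv2.minAreaRect((P[:,:2]*1000).astype(np.float32)))
z=np.load("top0.npz"); cv2.imwrite("pics/mix.png",cv2.resize(z["im"][130:240,190:370,::-1],None,fx=4.4,fy=4.4,interpolation=cv2.INTER_CUBIC))
E
```

```text
scene orange [228, 243, 44, 12, 249] med [0.44  0.256 0.026] z5-95 [0.008 0.038] rect [440. 246.] [121.  23.] 75.4
   block 75 [0.4506 0.2921 0.0365]  land [0.4416 0.2582 0.0267] low [0.4277 0.2085 0.0119]
scene red [276, 166, 15, 13, 154] med [ 0.56  -0.027  0.097] z5-95 [0.085 0.108] rect [569. -35.] [45. 64.] 39.4
scene red [266, 205, 11, 6, 30] med [0.533 0.062 0.02 ] z5-95 [0.014 0.022] rect [535.  61.] [17. 36.] 5.1
scene yellow [134, 236, 22, 14, 218] med [0.61 0.44 0.06] z5-95 [0.058 0.062] rect [651. 420.] [ 50. 139.] 63.2
table z -0.0012
tray 401 ((633.5971069335938, 357.65380859375), (219.55841064453125, 180.64157104492188), 87.30387878417969)
mixer top ((606.1419677734375, -34.99058532714844), (122.99187469482422, 114.86229705810547), 70.6529541015625)
top orange [255, 99, 4, 4, 14] med [0.809 0.123 0.044] z5-95 [0.039 0.049] rect [808. 125.] [9. 9.] 3.1
   block 14 [0.8092 0.1244 0.0443]  land [nan nan nan] low [nan nan nan]
top orange [193, 216, 42, 17, 304] med [0.438 0.243 0.025] z5-95 [0.005 0.039] rect [438. 242.] [121.  22.] 74.6
   block 65 [0.45   0.2878 0.0374]  land [0.4416 0.2542 0.027 ] low [0.4291 0.2067 0.0116]
top red [302, 176, 18, 17, 198] med [ 0.556 -0.032  0.099] z5-95 [0.087 0.109] rect [558. -33.] [49. 41.] 74.9
top red [270, 192, 13, 6, 40] med [0.533 0.058 0.02 ] z5-95 [0.016 0.024] rect [532.  58.] [39. 10.] 76.2
top yellow [138, 155, 17, 18, 238] med [0.609 0.438 0.06 ] z5-95 [0.057 0.064] rect [610. 438.] [47. 53.] 82.2
table z -0.0006
tray 293 ((630.510986328125, 357.7355651855469), (218.6611785888672, 177.4885711669922), 87.47858428955078)
mixer top ((604.930419921875, -41.504791259765625), (115.26211547851562, 126.57274627685547), 79.52643585205078)<stdin>:13: RuntimeWarning: Mean of empty slice.
  ret = um.true_divide(
```

View pics/mix.png

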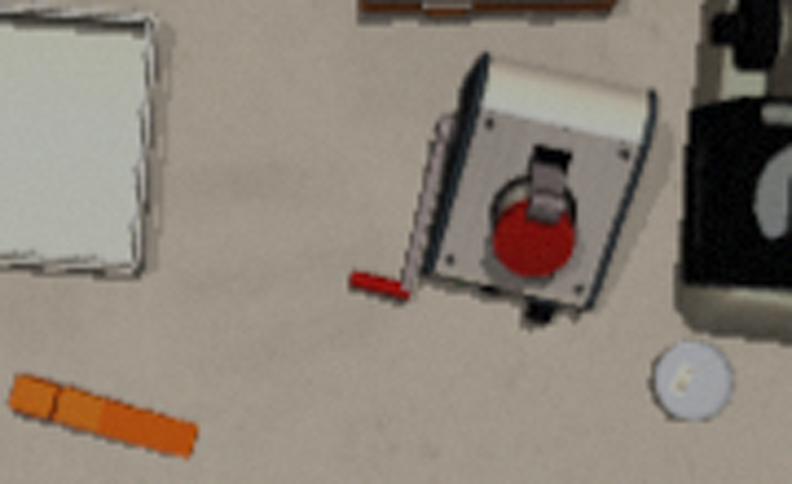

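The crop shows the mixer yawed about -14°, with the bar from (350,280) to (410,292) and the hook over the uphill edge of the lid. The wedge lies across it with its block to the left. Next I refine the mixer and tray poses and check the IK.

```bash
python3 - <<'E'
from m import *
from scipy.optimize import least_squares
for n in("scene","top"):
    z=np.load(n+"0.npz"); im,W=z["im"],z["W"]
    r=seg(im,W,"red"); 
    yaw=-.245; o=np.array([.596,-.042,0])
    L=lambda yaw:(W-o)@np.array([[np.cos(yaw),-np.sin(yaw),0],[np.sin(yaw),np.cos(yaw),0],[0,0,1]])
    M=L(yaw); h=(M[...,2]-.040-(M[...,0]+.07)*np.tan(.6109))*np.cos(.6109)
    deck=(abs(h)<.008)&(abs(M[...,1])<.05)&(M[...,0]>-.06)&(M[...,0]<.05)&~r&(im.min(-1)>70)
    P=W[deck]
    for _ in range(4):
        A=np.c_[P[:,:2],np.ones(len(P))]; s=np.linalg.lstsq(A,P[:,2],rcond=None)[0]
        res=P[:,2]-A@s; P=P[abs(res)<2*res.std()+1e-4]
    g=np.hypot(s[0],s[1]); print(n,"deck n",len(P),"slope",np.degrees(np.arctan(g)).round(2),"yaw",np.degrees(np.arctan2(s[1],s[0])).round(2),"res",res.std().round(4))
    nrm=np.array([-s[0],-s[1],1])/np.sqrt(1+g*g)
    lid=r&(abs(M[...,1])<.05); Q=W[lid]; hh=(Q-[0,0,s[2]])@nrm; print(" lid h pct",np.percentile(hh,[10,50,90]).round(4))
    T=Q[hh>.030]; ex=np.array([s[0],s[1],g*g])/g/np.sqrt(1+g*g); ey=np.cross(nrm,ex)
    uv=np.c_[T@ex,T@ey]; c,w,a=cv2.minAreaRect((uv*1000).astype(np.float32)) ; hull=cv2.convexHull((uv).astype(np.float32))[:,0]
    # circle r=25 fit to downhill hull part
    mu=uv[:,0].min()+.026; hl=hull[hull[:,0]<mu+.005]
    f=least_squares(lambda p:np.hypot(hl[:,0]-p[0],hl[:,1]-p[1])-.0250,[mu,uv[:,1].mean()]); 
    hm=np.median(hh[hh>.03]); ctr=f.x[0]*ex+f.x[1]*ey; ctr+=nrm*((np.array([0,0,s[2]])@nrm))
    print(" nest world",ctr.round(4),"lid res",f.fun.std().round(4),"extent",np.ptp(uv,0).round(4))
    b=r&(M[...,1]>.05)&(W[...,2]<.04); B=W[b]; mb=M[b]; print(" bar mean",B.mean(0).round(4),"PCA yaw",np.degrees(np.arctan2(*np.linalg.svd((B-B.mean(0))[:,:2],full_matrices=0)[2][0][::-1])).round(1),"mixer y range",mb[:,1].min().round(3),mb[:,1].max().round(3))
    # cheek tops / body: outline of everything of mixer above z .03
    m=(W[...,2]>.045)&(abs(M[...,1])<.075)&(M[...,0]>-.08)&(M[...,0]<.09); print(" mixer y edges", np.percentile(M[m][:,1],[1,99]).round(4))
    t=(W[...,2]>.02)&(W[...,2]<.037)&(W[...,1]>.19)&(W[...,1]<.56)&(W[...,0]>.5)&(W[...,0]<.78)&(im.min(-1)>110)
    print(" tray",cv2.minAreaRect((W[t][:,:2]*1000).astype(np.float32)))
    d=(W[...,2]>.07)&(W[...,2]<.115)&(W[...,1]>.25)&(W[...,1]<.5)&(W[...,0]>.53)&(W[...,0]<.74)
    print(" bottles", W[d][W[d][:,0]>.635].mean(0).round(3),W[d][W[d][:,0]<.635].mean(0).round(3))
pi=np.pi
q=observe()["q"]
for y in (-105,75,-14,166): print(y,inverse_kinematics([.45,.29,.12],[pi,0,np.radians(y)]),inverse_kinematics([.40,.095,.05],[pi,0,np.radians(y)]))
E
```

```text
scene deck n 507 slope 34.79 yaw -11.38 res 0.0017
 lid h pct [0.0299 0.0329 0.0354]
 nest world [ 0.5798 -0.0328  0.0708] lid res 0.0011 extent [0.0461 0.0502]
 bar mean [0.5333 0.0614 0.0191] PCA yaw 80.1 mixer y range 0.067 0.103
 mixer y edges [-0.0736  0.0659]
 tray ((632.8665771484375, 343.0411071777344), (248.82012939453125, 180.72628784179688), 87.30387878417969)
 bottles [0.643 0.383 0.087] [0.586 0.376 0.088]
top deck n 836 slope 34.34 yaw -11.57 res 0.002
 lid h pct [0.0305 0.0328 0.0353]
 nest world [ 0.5762 -0.0371  0.0726] lid res 0.0004 extent [0.044  0.0491]
 bar mean [0.532  0.0589 0.0202] PCA yaw -105.5 mixer y range 0.062 0.101
 mixer y edges [-0.0734  0.0648]
 tray ((629.6260375976562, 342.87841796875), (248.44931030273438, 177.92922973632812), 87.46830749511719)
 bottles [0.642 0.376 0.091] [0.589 0.372 0.089]
-105 [ 0.42510741  0.11669279  1.86332538  0.          1.16157449 -2.45468585] None
75 [ 4.25107414e-01  1.16692791e-01  1.86332538e+00 -4.44089210e-16
  1.16157449e+00  6.86906802e-01] [ 4.08135500e-02 -7.50854740e-02  2.21119619e+00 -4.44089210e-16
  1.00548193e+00  3.02612938e-01]
-14 [ 4.25107414e-01  1.16692791e-01  1.86332538e+00 -4.44089210e-16
  1.16157449e+00  2.24024984e+00] [ 4.08135500e-02 -7.50854740e-02  2.21119619e+00 -4.44089210e-16
  1.00548193e+00  1.85595597e+00]
166 [ 0.42510741  0.11669279  1.86332538  0.          1.16157449 -0.90134282] [ 0.04081355 -0.07508547  2.21119619  0.          1.00548193 -1.28563668]
```

Both cameras agree on these values:
- **Mixer:** yaw -11.5°. This puts the bar at mixer y 84, as specified.
- **Nest:** (0.578, -0.035, 0.072).
- **Tray:** centre (0.631, 0.343), yaw -2.6°.

Before swinging the arm I check how much clearance the microscope leaves.

```bash
python3 - <<'E'
from m import *
z=np.load("top0.npz");W=z["W"].reshape(-1,3); W=W[np.isfinite(W[:,0])]
m=(W[:,2]>.1)&(W[:,1]<-.1)&(W[:,1]>-.65)&(W[:,0]>.1); P=W[m]
for lo in np.arange(-.65,-.1,.05):
    q=P[(P[:,1]>=lo)&(P[:,1]<lo+.05)]
    if len(q): print(lo.round(2),len(q),"minx",q[:,0].min().round(2),"minR",np.hypot(q[:,0],q[:,1]).min().round(2),"maxz",q[:,2].max().round(2))
for p in ([.15,-.35,.35],[.16,-.31,.3],[.36,0.,.3],[.33,.12,.3]): print(p,inverse_kinematics(p,[np.pi,0,np.radians(75)]))
E
```

```text
-0.65 1 minx 0.94 minR 1.11 maxz 0.11
-0.6 101 minx 0.94 minR 1.09 maxz 0.17
-0.55 288 minx 0.87 minR 1.01 maxz 0.24
-0.5 991 minx 0.86 minR 0.98 maxz 0.32
-0.45 1381 minx 0.69 minR 0.8 maxz 0.39
-0.4 1503 minx 0.69 minR 0.8 maxz 0.43
-0.35 1364 minx 0.83 minR 0.9 maxz 0.39
-0.3 2642 minx 0.41 minR 0.48 maxz 0.38
-0.25 4915 minx 0.41 minR 0.47 maxz 0.39
-0.2 5136 minx 0.43 minR 0.46 maxz 0.39
-0.15 1911 minx 0.53 minR 0.54 maxz 0.37
[0.15, -0.35, 0.35] [-1.37381286 -0.44616887  1.9188695   0.          1.66889202 -1.11201347]
[0.16, -0.31, 0.3] [-1.3215884  -0.53375742  2.06654004  0.          1.60881003 -1.05978902]
[0.36, 0.0, 0.3] [-2.20106273e-01 -5.00610531e-01  2.04567786e+00 -4.44089210e-16
  1.59652533e+00  4.16931149e-02]
[0.33, 0.12, 0.3] [ 1.23016580e-01 -5.26915475e-01  2.06229156e+00 -4.44089210e-16
  1.60621657e+00  3.84815968e-01]
```

```bash
cat >> h.py <<'E'
pi=np.pi; YM=np.radians(-11.5); MX=np.array([np.cos(YM),np.sin(YM),0]); MY=np.array([-np.sin(YM),np.cos(YM),0])
BAR=np.array([.5327,.060,.016]); NEST=np.array([.578,-.035,.0717])
E
python3 - <<'E'
from h import *
W75=[pi,0,np.radians(75)]
q=inverse_kinematics([.14,-.33,.34],W75); set_joints(q)
set_joints(inverse_kinematics([.34,.12,.30],W75))
g=np.array([.451,.290]); 
movep([*g,.12],W75); gripper_to(.085,60)
move_l([*g,.010],feed=.1,max_force=8)
o=observe(); print("down",o["eef_pos"],o["time_s"])
gripper_to(.0,60); o=observe(); print(o["opening"],o["grasp_force"],o["ft_force"])
move_l([*g,.07]); 
W2=[pi,0,np.pi+YM]
P=BAR+MY*.003-MX*(.111+.030)
movep([*P[:2],.07],W2)
o=observe(); print(o["eef_pos"],o["opening"],o["time_s"])
im,d,c=snap("top"); np.savez("top1.npz",im=im,d=d,W=cloud(d,c))
im2,_,_=snap("wrist")
cv2.imwrite("pics/a.png",np.hstack([cv2.resize(im[130:250,180:330],(480,384),interpolation=cv2.INTER_CUBIC),im2[:, 100:420]])[...,::-1])
E
```

```text
down [0.45168986 0.29032742 0.01077675] 5.5333
0.023263559097449593 59.74214315414429 [0.03462731 1.32065614 2.50377433]
[0.3950098  0.09114681 0.06974674] 0.02293468066076804 8.4333
```

View pics/a.png

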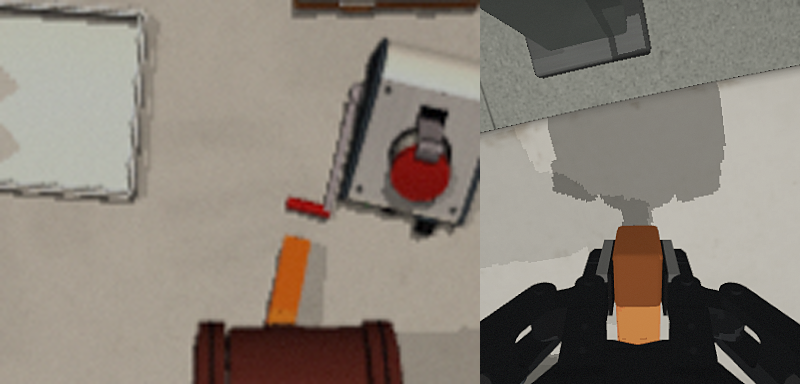

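The wedge is held square. Its tip, at (297,238), points at the bar, which spans (287–330, 208). I compute the offset, then lower and push.

```bash
python3 - <<'E'
from m import *
z=np.load("top1.npz"); im,W=z["im"],z["W"]
o=seg(im,W,"orange")&(W[...,0]<.6); Q=W[o]-BAR; x,y=Q@MX,Q@MY
s=np.polyfit(x,y,1); print("wedge rel bar: tip x",x.max().round(4),"y mean",y.mean().round(4),"slope deg",np.degrees(np.arctan(s[0])).round(2))
r=seg(im,W,"red")&(W[...,2]<.04); R=W[r]-BAR; print("bar rel", (R@MX).mean().round(4),np.percentile(R@MY,[2,98]).round(4))
P=BAR+MY*.003-MX*.141
move_l([*P[:2],.0113],feed=.1,max_force=8); print(observe()["eef_pos"])
z0=min(observe()["eef_pos"][2],.0113)
P=BAR+MY*.003-MX*.029
print(move_l([*P[:2],z0],feed=.06,max_force=35)); o=observe(); print(o["eef_pos"],P,o["ft_force"],o["time_s"])
im,d,c=snap("top"); np.savez("top2.npz",im=im,d=d,W=cloud(d,c))
im2,_,_=snap("scene")
cv2.imwrite("pics/b.png",np.hstack([cv2.resize(im[130:250,220:340],(400,400),interpolation=cv2.INTER_CUBIC),cv2.resize(im2[140:240,220:320],(400,400),interpolation=cv2.INTER_CUBIC)])[...,::-1])
E
```

```text
wedge rel bar: tip x -0.033 y mean 0.0038 slope deg -0.63
bar rel -0.0005 [-0.0206  0.0166]
[0.39363421 0.09107635 0.01036209]
True
[0.44702356 0.08069095 0.01035729] [0.50488029 0.06872144 0.016     ] [-0.13924727  0.855425    4.56394806] 10.2083
```

View pics/b.png

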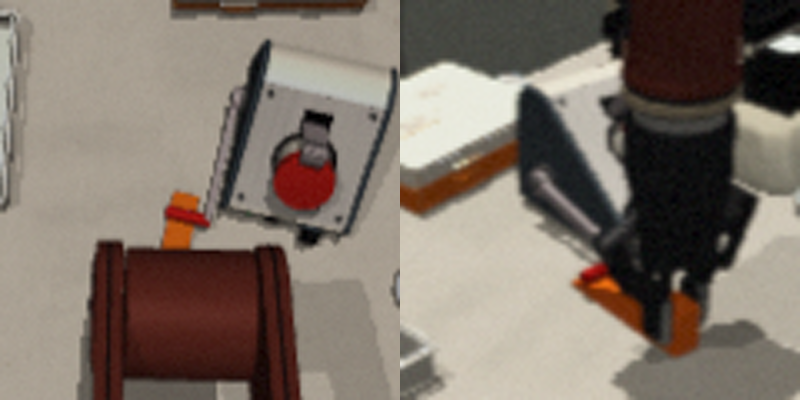

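The wedge tip is already under the bar, and the stop looks like the jolt of first contact. I continue more slowly, watching the force.

```bash
python3 - <<'E'
from h import *
for k in np.linspace(.085,.029,8):
    P=BAR+MY*.003-MX*k
    s=move_l([*P[:2],.0107],feed=.03,max_force=40); o=observe()
    print(k.round(3),s,np.round(o["eef_pos"],4),((np.array(o["eef_pos"])-BAR)@MX).round(4),np.round(o["ft_force"],1),round(o["opening"],4),o["time_s"])
    if s: break
im,d,c=snap("top"); np.savez("top3.npz",im=im,d=d,W=cloud(d,c))
E
```

```text
0.085 False [0.4474 0.0805 0.0102] -0.0876 [-10.    1.9   9.4] 0.0232 10.625
0.077 False [0.4514 0.0796 0.01  ] -0.0836 [-23.9   5.4  26.6] 0.0228 11.0417
0.069 False [0.4586 0.0782 0.0099] -0.0762 [-24.5   5.6  27.6] 0.0229 11.4583
0.061 False [0.4662 0.0767 0.0099] -0.0685 [-26.1   5.5  28.5] 0.0225 11.875
0.053 False [0.4738 0.0752 0.0099] -0.0608 [-26.6   5.9  29.7] 0.0233 12.2917
0.045 False [0.4811 0.0738 0.0098] -0.0533 [-27.9   6.5  29.7] 0.023 12.7083
0.037 False [0.4908 0.0718 0.0098] -0.0434 [-19.1   5.2  21.4] 0.0232 13.125
0.029 False [0.5    0.0699 0.0098] -0.034 [-14.5   3.5  15.4] 0.023 13.5417
```

```bash
python3 - <<'E'
from m import *
P=BAR+MY*.003-MX*.024
move_l([*P[:2],.0107],feed=.03,max_force=40); o=observe(); print(((np.array(o["eef_pos"])-BAR)@MX).round(4),np.round(o["ft_force"],1))
gripper_to(.045); hold(.2); o=observe(); p=np.array(o["eef_pos"]); print(p,np.round(o["ft_force"],1),o["opening"],o["time_s"])
move_l([p[0],p[1],.13],feed=.15,max_force=10)
Q=p-MX*.10; move_l([Q[0],Q[1],.22],feed=.2)
for n in("top","scene"):
    im,d,c=snap(n); W=cloud(d,c); np.savez(n+"4.npz",im=im,d=d,W=W)
    r=seg(im,W,"red")&(W[...,2]<.07)&(W[...,1]>.02); R=W[r]-BAR; print(n,"bar",len(R),(R@MX).mean().round(4),"y",np.percentile(R@MY,[2,98]).round(4),"z",np.median(W[r][:,2]).round(4))
    o=seg(im,W,"orange")&(W[...,0]<.65)&(W[...,2]<.06)&(W[...,1]>0)&(W[...,1]<.15); O=W[o]-BAR; x=O@MX; y=O@MY
    print(" wedge x range",np.percentile(x,[1,99]).round(4),"y",y.mean().round(4),"slope",np.degrees(np.polyfit(x,y,1)[0]).round(1),"block z",W[o][x<np.median(x)-.02][:,2].max().round(4))
    cv2.imwrite("pics/c_%s.png"%n,im[...,::-1])
a=np.load("top4.npz")["im"];b=np.load("scene4.npz")["im"]
cv2.imwrite("pics/c.png",np.hstack([cv2.resize(a[130:250,220:340],(400,400),interpolation=cv2.INTER_CUBIC),cv2.resize(b[140:240,220:320],(400,400),interpolation=cv2.INTER_CUBIC)])[...,::-1])
E
```

```text
-0.0292 [-15.2   3.8  15.5]
[0.509902   0.0676442  0.01068068] [ 0.8 -0.1 -0.5] 0.04496747705907249 14.45
top bar 40 -0.0028 y [-0.0177  0.0167] z 0.0377
 wedge x range [-0.0445  0.0772] y 0.0028 slope -0.5 block z 0.0412
scene bar 32 0.0 y [-0.02    0.0206] z 0.037
 wedge x range [-0.0428  0.0759] y 0.009 slope -0.7 block z 0.0392
```

View pics/c.png

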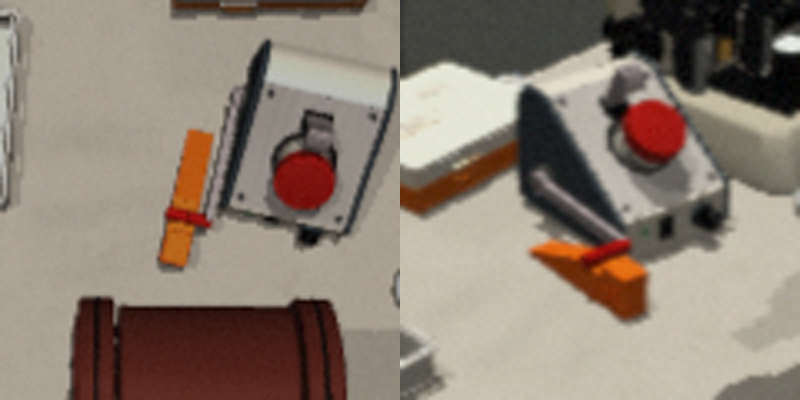

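The wedge lies under the bar with the bar on its flat, bar top at about 38–40 mm. The hook stands clear of the lid, which is now fully visible. Next I refine the lid centre and check IK for the tilted grasp.

```bash
python3 - <<'E'
from m import *
from scipy.spatial.transform import Rotation as R
n=-np.sin(np.radians(35))*MX+np.cos(np.radians(35))*np.array([0,0,1]); ex=np.cross(MY,n)
for k in("top","scene"):
    z=np.load(k+"4.npz"); im,W=z["im"],z["W"]
    r=seg(im,W,"red")&(W[...,2]>.07)&(W[...,1]<.02); Q=W[r]-NEST; h=Q@n; T=Q[(h>.028)]; uv=np.c_[T@ex,T@MY]
    c,rad=cv2.minEnclosingCircle((uv*1000).astype(np.float32)); print(k,len(T),"h med",np.median(h).round(4),"circ",np.round(c,1),round(rad,1),"ext",np.percentile(uv,[1,99],0).round(4).tolist(),"mean",uv.mean(0).round(4))
for s in(1,-1):
    y=s*MY; zz=-n; M=np.c_[np.cross(y,zz),y,zz]; e=R.from_matrix(M).as_euler("xyz"); print(s,e)
    for hh in(.15,.1,.005): print("  ",inverse_kinematics(NEST+n*hh,e))
print(observe()["q"])
E
```

```text
top 230 h med 0.0344 circ [-1.7 -1.6] 25.8 ext [[-0.0249, -0.0252], [0.0219, 0.0217]] mean [-0.0001 -0.0017]
scene 147 h med 0.0315 circ [-0.8  0.5] 25.1 ext [[-0.0232, -0.0234], [0.0216, 0.0236]] mean [-0.0001  0.002 ]
1 [3.14159265 0.61086524 2.94087979]
   [-0.19282023 -0.5623302   2.39271995 -0.00702412  0.70036446 -1.55896029]
   [-0.19351647 -0.39273291  2.36908526 -0.00784084  0.554401   -1.55823491]
   [-0.19454968 -0.06161597  2.28101057 -0.01153928  0.31136116 -1.55476324]
-1 [ 3.14159265 -0.61086524 -0.20071286]
   [-0.19282023 -0.5623302   2.39271995 -0.00702412  0.70036446  1.58263237]
   [-0.19351647 -0.39273291  2.36908526 -0.00784084  0.554401    1.58335775]
   [-0.19454968 -0.06161597  2.28101057 -0.01153928  0.31136116  1.58682941]
[ 1.97213918e-02 -2.65283384e-01  2.02770243e+00  1.96919358e-03
  1.39827362e+00 -1.35035271e+00]
```

The lid centre agrees with NEST to within about 1 mm, and IK is fine. Now I grip the lid and draw the pot out.

```bash
python3 - <<'E'
from m import *
n=-np.sin(np.radians(35))*MX+np.cos(np.radians(35))*np.array([0,0,1])
E=[pi,np.radians(35),pi+YM]; C=NEST-np.cross(MY,n)*.0005
gripper_to(.085,40)
movep(C+n*.13,E); 
s=move_l(C+n*.003,feed=.08,max_force=8); o=observe(); print(s,((np.array(o["eef_pos"])-C)@n).round(4),np.round(o["ft_force"],1))
if not s:
    gripper_to(0,40); o=observe(); print("grip",o["opening"],o["grasp_force"],np.round(o["ft_force"],1))
    s=move_l(C+n*.035,feed=.04,max_force=25); print(s,np.round(observe()["ft_force"],1))
    if not s:
        move_l(C+n*.13,feed=.1); o=observe(); print(o["opening"],o["grasp_force"],np.round(o["ft_force"],1),o["time_s"])
a,_,_=snap("top");b,_,_=snap("scene")
cv2.imwrite("pics/d.png",np.hstack([cv2.resize(a[130:250,220:340],(400,400),interpolation=cv2.INTER_CUBIC),cv2.resize(b[120:240,200:320],(400,400),interpolation=cv2.INTER_CUBIC)])[...,::-1])
E
```

```text
False 0.0033 [ 0.1 -0.8 -0.3]
grip 0.04973224560624361 40.877670381451026 [-3.8 -0.9  5.4]
False [-0.   0.2 -0.5]
0.049775572095028656 41.516033126972616 [-0.2 -0.7  0.4] 21.7583
```

View pics/d.png

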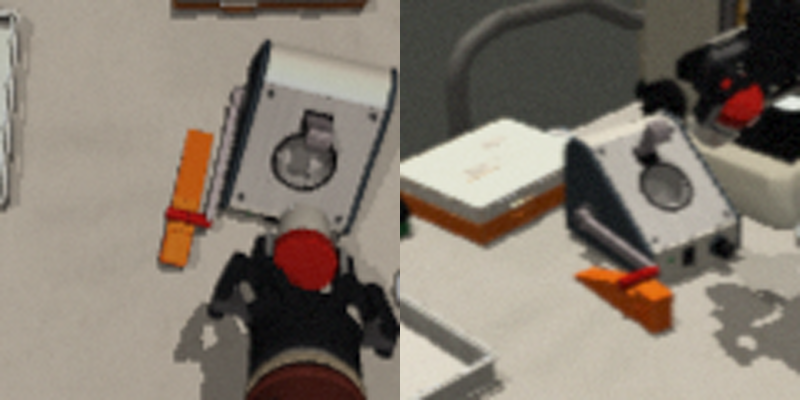

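The pot is out and held, the nest is empty, and the wedge is still under the bar. Now I take it to the tray.

```bash
python3 - <<'E'
from m import *
D=[pi,0,pi+YM]
movep([.47,.02,.23],D); movep([.50,.15,.22],D)
T=np.array([.628,.277]); movep([*T,.17],D)
b,d,c=snap("scene"); cv2.imwrite("pics/e.png",cv2.resize(b[150:280,100:273],(798,600),interpolation=cv2.INTER_CUBIC)[...,::-1])
move_l([*T,.06],feed=.1); s=move_l([*T,.030],feed=.02,max_force=4)
o=observe(); print(s,o["eef_pos"],np.round(o["ft_force"],1),o["opening"],o["time_s"])
b,d,c=snap("scene"); cv2.imwrite("pics/f.png",cv2.resize(b[170:290,100:260],(800,600),interpolation=cv2.INTER_CUBIC)[...,::-1])
E
```

```text
True [0.62824968 0.27688568 0.03192584] [ 0.7 -0.7  5.2] 0.04987435874838998 26.55
```

View pics/f.png

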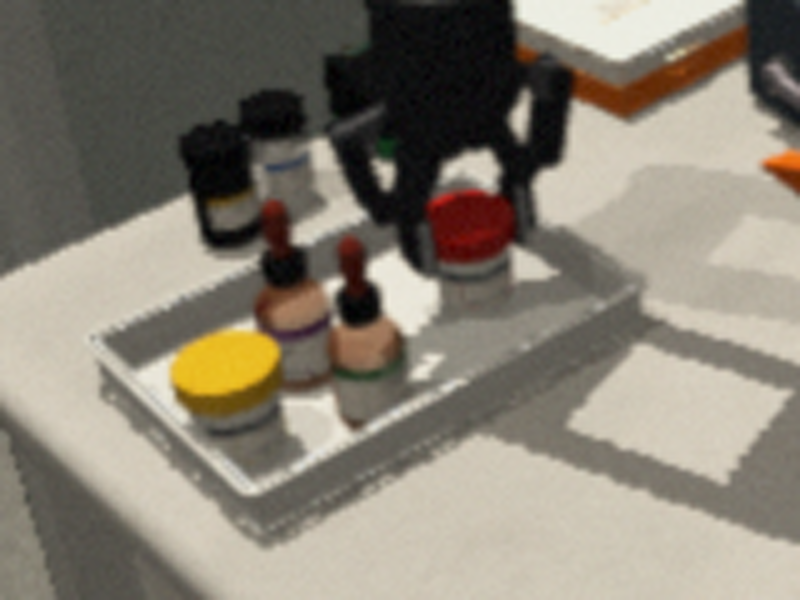

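The pot (lid at about (470,225) in the crop) stands upright on the tray floor, well clear of the bottles. It touched down at 31.9 mm against the expected 32.5 mm. I release it, retreat and check.

```bash
python3 - <<'E'
from m import *
gripper_to(.066); hold(.2)
p=observe()["eef_pos"]; move_l([p[0],p[1],.16],feed=.08,max_force=8); move_l([.50,.15,.28],feed=.2)
for n in("top","scene"):
    im,d,c=snap(n); W=cloud(d,c); r=seg(im,W,"red")
    A=W[r&(W[...,1]>.2)]; top=A[A[:,2]>.057]; print(n,"pot lid",np.median(top,0).round(4),"z pct",np.percentile(A[:,2],[5,95]).round(3),"tilt",np.linalg.lstsq(np.c_[top[:,:2],np.ones(len(top))],top[:,2],rcond=None)[0][:2].round(3))
    B=W[r&(W[...,2]<.07)&(W[...,1]<.15)]; print(" bar",len(B),B.mean(0).round(4) if len(B) else "")
    cv2.imwrite("pics/g_%s.png"%n,im[...,::-1])
print(observe()["time_s"],observe()["ft_force"])
E
```

```text
top pot lid [0.6293 0.2752 0.0603] z pct [0.057 0.064] tilt [-0.016  0.233]
 bar 0 
scene pot lid [0.6301 0.2786 0.0601] z pct [0.057 0.062] tilt [-0.059  0.291]
 bar 30 [0.5329 0.0598 0.0359]
30.2 [ 0.32198898 -0.24937873 -0.31986098]
```

View pics/g_scene.png

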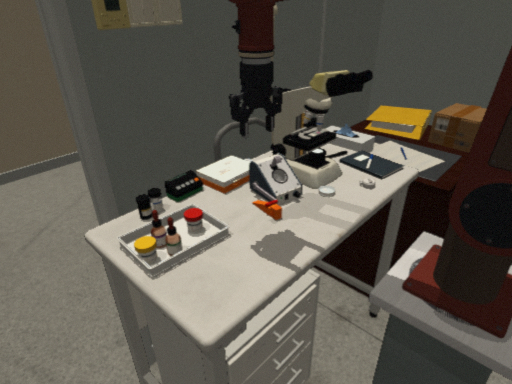

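The pot stands in the tray at about (193,218) and the bar is still up. The lid slope estimate is suspicious, so I compare it with the yellow lid.

```bash
python3 - <<'E'
from m import *
for n in("top","scene"):
    im,d,c=snap(n); W=cloud(d,c)
    for k in("red","yellow"):
        m=(seg(im,W,k)&(W[...,1]>.2)&(W[...,2]>.04)).astype(np.uint8)
        N,L,st,_=cv2.connectedComponentsWithStats(m); i=1+np.argmax(st[1:,4]); m=cv2.erode((L==i).astype(np.uint8),np.ones((3,3)))>0
        A=W[m]; A=A[A[:,2]>.05]; C=A.mean(0)
        s=np.linalg.lstsq(np.c_[A[:,:2]-C[:2],np.ones(len(A))],A[:,2],rcond=None)[0]
        print(n,k,len(A),C.round(4),"slope",s[:2].round(3),"z",np.percentile(A[:,2],[2,50,98]).round(4),"ext",np.ptp(A,0).round(3))
    if n=="scene": cv2.imwrite("pics/h.png",cv2.resize(im[190:270,110:230],(800,533),interpolation=cv2.INTER_CUBIC)[...,::-1])
E
```

```text
top red 138 [0.6304 0.2748 0.0604] slope [-0.029 -0.008] z [0.0561 0.0602 0.0643] ext [0.033 0.041 0.01 ]
top yellow 174 [0.6085 0.4374 0.06  ] slope [ 0.    -0.005] z [0.0564 0.0602 0.0637] ext [0.041 0.044 0.013]
scene red 100 [0.6295 0.2797 0.06  ] slope [-0.017 -0.006] z [0.0583 0.06   0.0618] ext [0.04  0.041 0.005]
scene yellow 146 [0.6102 0.4408 0.0601] slope [-0.016  0.005] z [0.0583 0.0601 0.0619] ext [0.04  0.044 0.006]
```

View pics/h.png

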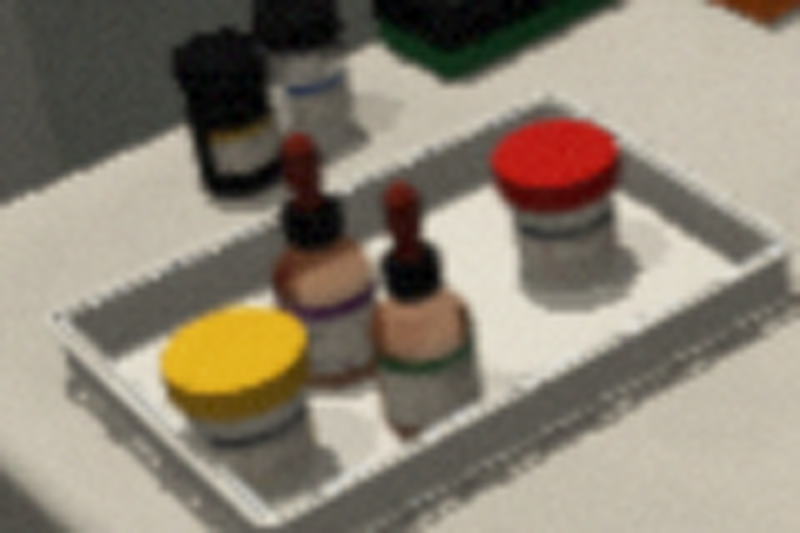

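The red pot (lid at (557,163)) stands level at the same height as the yellow pot, so the earlier slope came from the red dropper tips being included. I hand in.

```bash
python3 -c "
from plant import *
print(job_done())"
```

```text
the job is handed in; nothing more can be done
None
```

I handed the job in at about 30 s of the 58 s allowed: the red-lidded pot stands upright on the tray floor, the wedge is still under the bar holding the catch open, and the bottles, yellow pot and dish looked undisturbed; no verdict was returned.

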